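Feel for the hidden batten under a slatted riser and stand the bottle over it

ROBOT

A 6-joint arm with a two-finger parallel gripper is mounted at the origin on a cart in front of the work surface, level with it; the furniture and walls round the work are solid. World frame = base frame: x ahead of the robot, y to its left, z up, the work surface at z = 0. Lengths are in m, angles in rad, forces in N, time in s.
With the tool pointing down it reaches from about 0.425 to 0.95 m from the base axis. Payload 3.5 kg.
Tool frame: the origin (TCP) lies midway between the tips of the shut fingers; the grasp point (between the pads) lies 19 mm behind it; z points along the fingers, y is the line along which they close (so a half turn about z gives the same grasp; the last joint's range is limited). The gripper opens to 85 mm and grips with 20 to 120 N. Pads are 22 mm wide; open, the fingers measure 114 mm over their backs; the gripper's body (76 mm by 85 mm) begins 54 mm behind the grasp point. The pads swing forward as they close: fully open they stand 13 mm farther back than shut.
Start: joints at [1.156, 0.286, 1.577, -0, 1.279, -0.15], TCP at [0.177, 0.651, 0.204] pointing down, gripper open.
Joint ranges: [-2.77, 2.77], [-0.9, 2.22], [0.21, 2.48], [-1.53, 4.67], [0.24, 2.81], [-2.84, 2.84]. Speed limits (rad/s): [2.79, 2.79, 3.14, 3.14, 3.14, 3.14].

INTERFACE

Orientations are given as a unit quaternion [x, y, z, w].
In Python, from plant import ctrl gives the robot as it stands. The module is installed in compiled form; this text tells all that it offers.
- The arm moves only by the shell command python3 -m inch 'ROWS' [FORCE]. ROWS is JSON, a list of rows, each a list of 5 numbers: the closure, from 0 (fully open) to 1 (shut), then the shift along the tool's x, y, z in m, then the turn about the tool's z in degrees. A call has 1 to 5 rows; each row is the pose to reach, as a shift and turn from the pose commanded when the call began, along the tool's axes at that moment; what a row does not reach only later rows make up. A row lasts 1/12 s, in which the tool goes at most 41.7 mm and 7.16 degrees, less where a joint would pass 70% of its speed; a pose out of reach is approached as far as the arm can. A call with a gripper value outside its range is refused whole. The fingers move at their own pace and stop on an object; FORCE is the grip in N (left out, the last holds). Time passes only in rows, so rows that repeat a pose let the fingers close. It gives the time, the measured TCP pose, the force, the opening and the grip force at its end, in the units of the state.
- ctrl.get_state(): the state, without advancing time (a new reading comes with each control period).
- ctrl.read_camera(name): name is "scene" or "top" or "wrist"; returns a dict with "pixels" (420x560x3 uint8, red, green, blue), "depth" (420x560 float32, m along the optical axis (not along the pixel's ray), 0 where there is no reading), "fx", "fy", "cx", "cy" (pixels), "D" ([k1, k2, p1, p2, k3] as OpenCV has them; the pictures are not rectified), "xyz" and "rotation" of the camera in the world; the wrist camera has in their place "mount" (4x4, takes a point from camera to tool coordinates, whose origin is the TCP and whose axes are the flange's). Camera axes: x right, y down, z forward; pixel columns grow to the right and rows downward; lengths in m; the calibration is good to about 2 mm. A picture is of the moment at which its call begins: read the wrist's pose just before it.
- ctrl.sign_off(): hands the job in; it is judged then, once.
Trained networks look in a picture, given as the dict that the camera call returned (one of the last four; its "shot" number tells which), for a name from the list of things; names that differ only in an ending like _2 or _b are one class to them, and where a whole thing is asked for, a point or a joint stands for the part that bears it (a point fixed in the world has none). Each returns a list of dicts, best first, with "score" (0 to 1); they miss things now and then, are a little off and sometimes report something else, mostly with a low value. They report only what shows in the picture. A call takes as long as a camera call. They do not tell look-alikes from the thing itself.
- ctrl.spot_in(query, picture): "at" ([column, row] in pixels, amid what is visible of it).
- ctrl.tip_of(query, picture): "at" ([column, row] in pixels: a listed point, or the origin of a listed thing).
The state is a dict: "time": time; "qpos": joint angles; "dq": joint speeds; "joint_efforts": joint torques, N m; "eef_pos": TCP position; "tcp_rot": TCP orientation; "contact_force": force on the tool from outside, world axes, zero at the start; "wrist_torque": the same for the moment, N m; "opening": opening from 0.0 (shut) to 1.0 (fully open); "finger_force": force on a finger pad.
Only numpy, scipy, OpenCV 4.12 (cv2) and the standard library are available. Lean on these libraries where they do the work, as an engineer would, in place of code of your own. Each camera call takes 0.05 s, during which the arm holds its last target. There are 200 camera calls.

TASK

The slats of the wooden riser on the desk are springy, except where one hidden batten runs underneath. First press gently along the slats with the closed fingertips until you feel where they turn stiff; then stand the blue perfume bottle upright on the slats right over the middle of the batten, in the middle of the slats' length, so that the slats do not sag or tip under it, and let go. Do not press hard on the riser or drop the bottle on it, and leave the other things alone.

Things in the scene. Friction and masses are not known exactly. Their poses are not given: they have to be found in the camera images.
- riser: Low wooden riser, fixed, 186 (x) x 334 (y) x 50 (z) mm. Origin: centre of its underside, on the desk; z up. On top are 22 light waxed slats with rounded crowns, each 160 mm long along the riser's x axis, side by side along its y axis at 14 mm pitch, crowns level at z = 50 mm unloaded; the frame round them reaches z = 44 mm. More than 20 N from fingers or bottle damages it.
- riser_top (a point): Middle of the slat field, at crown height (50 mm above the riser's origin, same axes). Each slat is sprung on its own, travel 12 mm: over the hollow it yields from about 0.1 N on, 1 mm for each further 0.15 N. One hidden batten, 36 mm wide, runs under the slats along the riser's x axis; its centre lies anywhere from y = -105 to +105 mm of this point.
- slats_left (a point): Crown of the slat field near its left end, y = +138 mm from point riser_top, always over the hollow. The (mostly three) slats over the batten bear about 4 N together before they yield, then 1 mm for each 3 N: a closed fingertip sliding along y 3 mm below the crowns feels only 1 to 2 N over the hollow and 6 N or more as it meets the batten's first slat.
- slats_right (a point): The same near the right end of the slat field, y = -138 mm from point riser_top, always over the hollow. Felt from both ends, the middle of the batten lies midway between the two stops.
- blue_bottle: Blue glass perfume bottle with a white round cap, 36 (x) x 60 (y) mm and 99 mm high up to the shoulder, 133 mm with the cap (cap 36 mm in diameter, from z = 104 mm), about 0.4 kg. Origin: centre of its underside; z up. Best grasped by the cap from above (the flat sides, 36 mm apart along its x axis, leave little room for the gripper's body over the cap). It stands loose on the desk at the left of the riser.
- computer_mouse: Dark computer mouse, 113 x 63 x 37 mm, loose bystander; origin: centre of its underside.
- earphone_case: Black earphone case, 47 x 58 x 24 mm, loose bystander; origin: centre of its underside.
- charger: Black phone charger block, 62 x 38 x 24 mm, loose bystander; origin: centre of its underside.
- red_matchbox: Red-brown matchbox, 36 x 53 x 15 mm, loose bystander; origin: centre of its underside.
Things that resemble listed ones, but are neither listed nor needed, are in the scene too. What is meant by the blue_bottle is not turquoise, and is the smaller of those in its own colour.

How it is judged:
On the way:
1. the fingertips press on the slats (over 0.4 N) while the bottle still stands where it stood (contact force between the fingers and riser above 0.4 N and distance of blue_bottle from where it was at the start of the episode below 0.01 m), for 0.2 s.
At the end, for the whole second after the job is handed in: The bottle stands released, upright (within 0.04 rad) and at rest on the slats, its origin within 40 mm of the middle of the slats' length and within 130 mm of the riser's middle along y, and sunk less than 1.5 mm below the unloaded crowns, as only the batten can hold it (z of blue_bottle in the frame of riser between 0.0485 and 0.056 m and x of blue_bottle in the frame of riser between -0.04 and 0.04 m and y of blue_bottle in the frame of riser between -0.13 and 0.13 m and angle between blue_bottle's own z axis and vertical below 0.04 rad and linear speed of blue_bottle below 0.02 m/s and angular speed of blue_bottle below 0.1 rad/s and contact force between blue_bottle and riser above 1 N and contact force between the fingers and blue_bottle below 0.1 N); the robot touches nothing.
It fails at once if fingers press the riser with more than 20 N (contact force between the fingers and riser above 20 N).
It fails at once if the bottle is dropped or pushed on the riser with more than 20 N (contact force between blue_bottle and riser above 20 N).
It fails at once if the bottle is tipped over (angle between blue_bottle's own z axis and vertical above 0.6 rad).
It fails at once if a bystander is moved by more than 20 mm (distance of any of computer_mouse, earphone_case, charger, red_matchbox from where it was at the start of the episode above 0.02 m).
It also fails if it takes over 72 s, if anything falls off the work surface, if the arm or the gripper's body presses on something with over 40 N, if the wrist force passes 120 N, or if a joint passes its speed limit or range.

## Working session

There is one attempt and no reset: what is moved stays moved. The work goes in short steps, Python scripts to look and compute and a shell command to move; the robot and the scene stay as the last step left them, time stands still between calls to the robot, and variables do not carry over. Pictures are saved under pics/ and viewed, at most 10 in all, crops included, and the job is handed in when it is done.

```bash
mkdir -p pics; cat > h.py <<'E'
import numpy as np, cv2
from plant import ctrl
from scipy.spatial.transform import Rotation as R
def pose(p):
    if 'mount' in p:
        s=p['state']; T=np.eye(4); T[:3,:3]=R.from_quat(s['tcp_rot']).as_matrix(); T[:3,3]=s['eef_pos']
        return T@np.array(p['mount'])
    T=np.eye(4); r=np.array(p['rotation'],float); T[:3,:3]=r if r.shape==(3,3) else R.from_quat(r).as_matrix(); T[:3,3]=p['xyz']; return T
def shot(n):
    s=ctrl.get_state(); p=ctrl.read_camera(n); p=dict(p); 
    if 'mount' in p: p['state']=s
    return p
def K(p): return np.array([[p['fx'],0,p['cx']],[0,p['fy'],p['cy']],[0,0,1.]])
def world(p,uv,z=None):
    u=cv2.undistortPoints(np.array([[uv]],float),K(p),np.array(p['D'],float))[0,0]
    T=pose(p); d=np.array([u[0],u[1],1.])
    if z is None:
        c,r=int(round(uv[0])),int(round(uv[1])); w=p['depth'][max(r-1,0):r+2,max(c-1,0):c+2]; w=w[w>0]
        if not len(w): return None
        return (T[:3,:3]@d)*np.median(w)+T[:3,3]
    v=T[:3,:3]@d; return T[:3,3]+v*(z-T[2,3])/v[2]
def cloud(p):
    h,w=p['depth'].shape; g=np.stack(np.meshgrid(np.arange(w),np.arange(h)),-1).reshape(-1,1,2).astype(float)
    u=cv2.undistortPoints(g,K(p),np.array(p['D'],float))[:,0]; T=pose(p)
    d=p['depth'].reshape(-1,1); P=np.c_[u,np.ones(len(u))]*d
    return (P@T[:3,:3].T+T[:3,3]).reshape(h,w,3)
def save(p,f,crop=None,k=1):
    im=p['pixels'][:,:,::-1]
    if crop: im=im[crop[1]:crop[3],crop[0]:crop[2]]
    cv2.imwrite('pics/'+f,cv2.resize(im,None,fx=k,fy=k,interpolation=cv2.INTER_CUBIC))
E
python3 - <<'E'
from h import *
np.set_printoptions(precision=4,suppress=True)
print(ctrl.get_state())
for n in ['top','scene']:
    p=shot(n); save(p,n+'0.png')
    for q in ['blue_bottle','riser','computer_mouse','earphone_case','charger','red_matchbox']:
        for d in ctrl.spot_in(q,p)[:4]: print(n,q,round(d['score'],2),np.round(d['at']),world(p,d['at']))
    for q in ['riser_top','slats_left','slats_right','blue_bottle']:
        for d in ctrl.tip_of(q,p)[:3]: print(n,'tip',q,round(d['score'],2),np.round(d['at'],1),world(p,d['at'],0.05 if q!='blue_bottle' else 0))
E
```

```text
{'time': 0.0, 'qpos': array([ 1.156 ,  0.2872,  1.5782,  0.    ,  1.2786, -0.15  ]), 'dq': array([-0.0001,  0.0008, -0.0011,  0.0007, -0.0003, -0.0026]), 'joint_efforts': array([  0.0003, -40.5992, -29.2618,  -0.0002,   0.0061,  -0.    ]), 'eef_pos': array([0.1764, 0.6508, 0.2022]), 'tcp_rot': array([ 0.132 ,  0.9912, -0.0011, -0.0003]), 'contact_force': array([0.0421, 0.7109, 1.0053]), 'wrist_torque': array([ 0.0665, -0.0178, -0.0231]), 'finger_force': 0.0, 'opening': 0.9992818733937334}
top blue_bottle 0.86 [192. 249.] [0.4368 0.2361 0.1777]
top blue_bottle 0.79 [171. 214.] [0.5389 0.3008 0.13  ]
top blue_bottle 0.75 [153. 249.] [0.4511 0.356  0.1024]
top riser 0.68 [288. 222.] [ 0.516  -0.0173  0.0512]
top computer_mouse 0.6 [395. 269.] [ 0.3676 -0.3114  0.0376]
top earphone_case 0.56 [222. 151.] [0.746  0.1687 0.0245]
top charger 0.73 [182. 172.] [0.6862 0.287  0.0239]
top red_matchbox 0.7 [309. 146.] [ 0.7493 -0.0931  0.0199]
top tip riser_top 0.74 [290.4 216.5] [ 0.5315 -0.0242  0.05  ]
top tip slats_left 0.91 [243.9 225.8] [0.5113 0.109  0.05  ]
top tip slats_right 0.73 [341.7
[... 431 characters left out ...]
0.0923]
scene computer_mouse 0.81 [333. 315.] [ 0.3452 -0.3297  0.0347]
scene computer_mouse 0.5 [288. 232.] [ 0.5011 -0.0571  0.0521]
scene earphone_case 0.44 [286. 180.] [0.7427 0.1542 0.0228]
scene charger 0.66 [241. 173.] [0.6716 0.3033 0.0249]
scene red_matchbox 0.56 [345. 210.] [ 0.734  -0.1017  0.0177]
scene tip riser_top 0.55 [284.8 218.3] [ 0.5465 -0.0073  0.05  ]
scene tip slats_left 0.64 [244.  207.7] [0.5062 0.1257 0.05  ]
scene tip slats_right 0.97 [329.5 236.6] [ 0.5631 -0.1615  0.05  ]
scene tip blue_bottle 0.87 [205.  210.7] [ 0.4589  0.2625 -0.    ]
scene tip blue_bottle 0.73 [216.9 192.5] [0.5564 0.3097 0.    ]
scene tip blue_bottle 0.65 [182.4 197.8] [0.4588 0.3777 0.    ]
```

```bash
python3 - <<'E'
from h import *
np.set_printoptions(precision=4,suppress=True)
a=shot('top'); b=shot('scene')
A=cv2.resize(a['pixels'][130:320,120:420],None,fx=2,fy=2)
B=cv2.resize(b['pixels'][130:240,150:350],(600,330))
cv2.imwrite('pics/c1.png',np.vstack([A[:270],B])[:,:,::-1]); 
for p in (a,b):
    c=cloud(p); z=c[...,2]
    # riser slats fit
    m=(z>0.045)&(z<0.056)&(abs(c[...,0]-.535)<.17)&(abs(c[...,1]+.03)<.21)
    r=cv2.minAreaRect(c[m][:,:2].astype(np.float32)); print(m.sum(),r)
    for x,y in [(.437,.236),(.545,.295),(.45,.356)]:
        m=(np.hypot(c[...,0]-x,c[...,1]-y)<.06)&(z>.03)
        P=c[m]; zt=np.percentile(P[:,2],99); t=P[P[:,2]>zt-.006]
        print((x,y),zt,t.mean(0),len(t),np.ptp(t,axis=0), p['pixels'][m][P[:,2]<.09].mean(0))
E
```

```text
6202 ((0.527085542678833, -0.023744583129882812), (0.18596702814102173, 0.3329974412918091), 10.591801643371582)
(0.437, 0.236) 0.182489621609407 [0.4495 0.2531 0.1789] 181 [0.042  0.0445 0.0081] [ 47.4957  60.8174 117.2522]
(0.545, 0.295) 0.1399159197999916 [0.5547 0.3069 0.1363] 90 [0.0337 0.0337 0.0085] [ 51.6016  64.4634 117.0163]
(0.45, 0.356) 0.14054239863105356 [0.4601 0.3713 0.1369] 79 [0.033  0.0331 0.01  ] [ 36.4487  98.9103 102.    ]
3805 ((0.5259464383125305, -0.0244758278131485), (0.18928103148937225, 0.33369699120521545), 11.0912446975708)
(0.437, 0.236) 0.17943067196761667 [0.4476 0.2532 0.1772] 110 [0.047  0.047  0.0076] [ 57.2182  74.3453 139.693 ]
(0.545, 0.295) 0.13657494948263615 [0.5522 0.3066 0.1344] 57 [0.0372 0.0362 0.0075] [ 63.4489  81.2614 149.608 ]
(0.45, 0.356) 0.1383927258133571 [0.457  0.3735 0.135 ] 57 [0.0358 0.0386 0.0076] [ 55.1882 129.8647 134.4118]
```

View pics/c1.png

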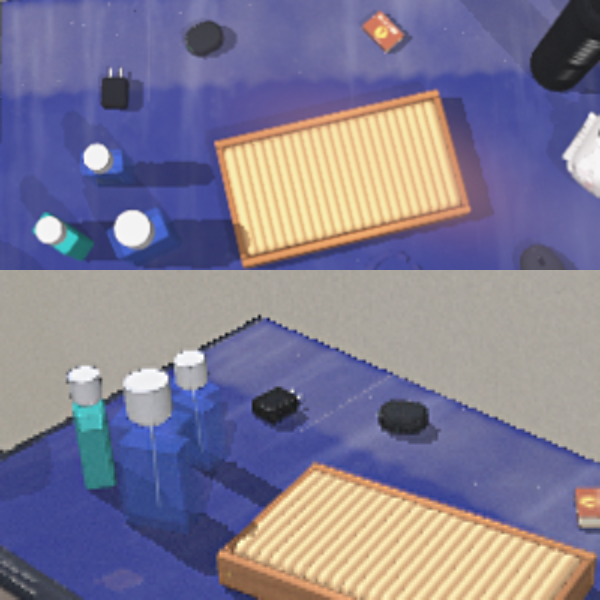

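View pics/scene0.png

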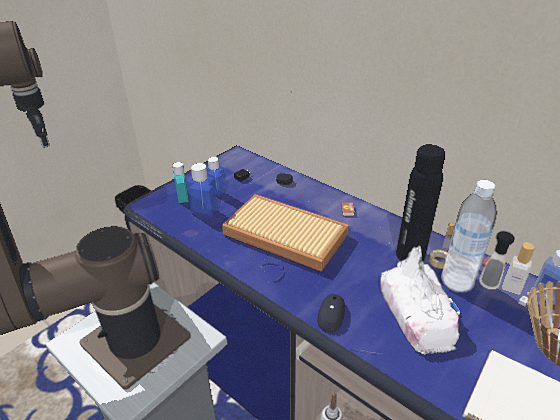

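Candidates for the blue bottle (top image): turquoise (145,244), rejected for its colour. The larger blue one is at (186,245), 178 mm tall. The smaller blue one is at (168,208), 135 mm tall, and matches the listed 133 mm, so I choose it, at about (0.553, 0.307). The riser is at (0.5265, -0.024) with a yaw of about 10.7°.

```bash
cat >> h.py <<'E'
RC=np.array([.5265,-.024]); YAW=np.deg2rad(10.7)
def rw(x,y,z): c,s=np.cos(YAW),np.sin(YAW); return np.array([RC[0]+c*x-s*y,RC[1]+s*x+c*y,z])
def wr(p): c,s=np.cos(YAW),np.sin(YAW); d=np.array(p[:2])-RC; return np.array([c*d[0]+s*d[1],-s*d[0]+c*d[1],p[2]])
def shift(tgt,yaw=None):
    s=ctrl.get_state(); M=R.from_quat(s['tcp_rot']).as_matrix(); d=M.T@(np.array(tgt)-s['eef_pos'])
    cur=np.degrees(np.arctan2(-M[0,1],M[1,1]))  # world yaw of tool y away from world y
    t=None if yaw is None else -((yaw-cur+90)%180-90)
    print('mm',np.round(d*1000,1),'turn',t,'eef',s['eef_pos'],'riser',wr(s['eef_pos']),'F',s['contact_force'],'t',s['time'],'q6',s['qpos'][5])
E
python3 - <<'E'
from h import *
np.set_printoptions(precision=4,suppress=True)
shift(rw(0,.138,.28),10.7)
a=shot('top'); c=cloud(a)
# bottle yaw: body points between z .03 and .1
m=(np.hypot(c[...,0]-.553,c[...,1]-.307)<.055)&(c[...,2]>.085)&(c[...,2]<.112)
print(cv2.minAreaRect(c[m][:,:2].astype(np.float32)),m.sum())
save(a,'b2.png',(140,180,220,240),8)
E
```

```text
mm [-454.2 -436.2  -76.3] turn -25.870535832226736 eef [0.1766 0.6515 0.2036] riser [-0.2184  0.7287  0.2036] F [-0.3806 -0.4195 -0.0118] t 1.2 q6 -0.14999465930210287
((0.5534728765487671, 0.3070543706417084), (0.03425660356879234, 0.061175160109996796), 1.2294355630874634) 157
```

View pics/b2.png

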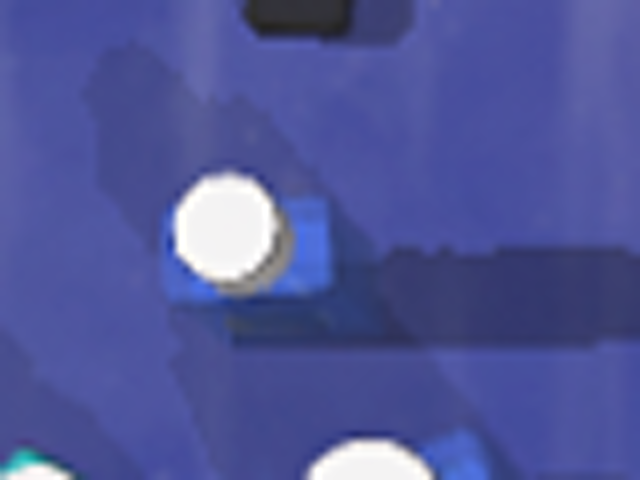

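The crop shows the smaller blue bottle with its white cap at crop (228,228), body yaw about 1°. It stands clear of the large blue bottle. Next I move up and over to the left end of the slats.

```bash
python3 -m inch '[[1,0,0,-0.04,-7],[1,-0.02,-0.02,-0.075,-14],[1,-0.05,-0.05,-0.075,-20],[1,-0.08,-0.08,-0.075,-25.9],[1,-0.11,-0.105,-0.075,-25.9]]' 20 && python3 - <<'E'
from h import *
np.set_printoptions(precision=4,suppress=True)
shift(rw(0,.138,.28),10.7)
E
```

```text
time: 1.67
eef_pos: [0.2549, 0.5213, 0.2801]
tcp_rot: [-0.096, 0.995, 0.001, 0.001]
contact_force: [1.4, 0.6, -0.2]
opening: 0.3
finger_force: 0.0
mm [-163.  -449.2   -0.4] turn 0.3361164330360822 eef [0.2549 0.5213 0.2801] riser [-0.1656  0.5862  0.2801] F [ 1.3842  0.5708 -0.212 ] t 1.6667 q6 -0.8221982767485428
```

```bash
python3 -m inch '[[1,-0.013,-0.037,0,0],[1,-0.026,-0.074,0,0],[1,-0.04,-0.11,0,0],[1,-0.053,-0.147,0,0],[1,-0.066,-0.182,0,0]]'; python3 -m inch '[[1,-0.013,-0.037,0,0],[1,-0.026,-0.074,0,0],[1,-0.04,-0.11,0,0],[1,-0.053,-0.147,0,0],[1,-0.066,-0.182,0,0]]';python3 -m inch '[[1,-0.015,-0.037,0,0],[1,-0.03,-0.074,0,0],[1,-0.03,-0.083,0.03,0],[1,-0.03,-0.083,0.07,0],[1,-0.03,-0.083,0.11,0]]' && python3 - <<'E'
from h import *
np.set_printoptions(precision=4,suppress=True)
shift(rw(0,.138,.07),10.7)
E
```

```text
time: 2.08
eef_pos: [0.354, 0.3539, 0.2789]
tcp_rot: [-0.094, 0.996, 0.0, 0.0]
contact_force: [0.1, 0.6, -1.4]
opening: 0.001
finger_force: 0.0
time: 2.5
eef_pos: [0.4528, 0.1872, 0.279]
tcp_rot: [-0.093, 0.996, 0.0, 0.001]
contact_force: [0.4, 1.2, -0.7]
opening: 0.005
finger_force: 0.0
time: 2.92
eef_pos: [0.4987, 0.1119, 0.169]
tcp_rot: [-0.092, 0.996, -0.0, 0.002]
contact_force: [1.1, 0.3, -0.6]
opening: 0.001
finger_force: 0.0
mm [-1.6 -0.6 99.1] turn -0.1200863493906894 eef [0.4987 0.1119 0.169 ] riser [-0.002   0.1387  0.169 ] F [ 1.121   0.2828 -0.6256] t 2.9167 q6 -1.733447306102822
```

```bash
python3 -m inch '[[1,0,0,0.04,0],[1,0,0,0.08,0],[1,0,0,0.105,0],[1,0,0,0.115,0],[1,0,0,0.115,0]]';python3 -m inch '[[1,0,0,0.003,0],[1,0,0,0.005,0],[1,0,0,0.007,0],[1,0,0,0.007,0],[1,0,0,0.007,0]]'; python3 - <<'E'
from h import *
np.set_printoptions(precision=4,suppress=True)
shift(rw(0,.138,.047),10.7)
E
```

```text
time: 3.33
eef_pos: [0.4948, 0.1131, 0.051]
tcp_rot: [-0.093, 0.996, 0.0, -0.003]
contact_force: [-0.3, -0.0, 0.4]
opening: -0.005
finger_force: 0.0
time: 3.75
eef_pos: [0.4979, 0.1132, 0.0478]
tcp_rot: [-0.094, 0.996, -0.0, 0.001]
contact_force: [-0.0, -0.3, 0.2]
opening: -0.001
finger_force: 0.0
mm [-2.6 -2.2  0.8] turn 0.03663095892477486 eef [0.4979 0.1132 0.0478] riser [-0.0026  0.1402  0.0478] F [-0.0327 -0.3376  0.1988] t 3.75 q6 -1.7334339684283842
```

```bash
python3 -m inch '[[1,0,-0.003,0.001,0],[1,0,-0.006,0.001,0],[1,0,-0.009,0.001,0],[1,0,-0.012,0.001,0],[1,0,-0.012,0.001,0]]';python3 -m inch '[[1,0,-0.003,0,0],[1,0,-0.006,0,0],[1,0,-0.009,0,0],[1,0,-0.012,0,0],[1,0,-0.012,0,0]]'
```

```text
time: 4.17
eef_pos: [0.4995, 0.1008, 0.0457]
tcp_rot: [-0.093, 0.996, -0.0, 0.0]
contact_force: [0.8, 0.1, 0.7]
opening: -0.0
finger_force: 0.0
time: 4.58
eef_pos: [0.5017, 0.0891, 0.0456]
tcp_rot: [-0.093, 0.996, -0.0, 0.0]
contact_force: [0.7, -1.2, 0.2]
opening: 0.002
finger_force: 0.0
```

```bash
python3 -m inch '[[1,0,-0.003,0,0],[1,0,-0.006,0,0],[1,0,-0.009,0,0],[1,0,-0.012,0,0],[1,0,-0.012,0,0]]'
```

```text
time: 5.0
eef_pos: [0.504, 0.0773, 0.0457]
tcp_rot: [-0.093, 0.996, -0.0, 0.0]
contact_force: [-0.1, -0.3, 0.4]
opening: -0.002
finger_force: 0.0
```

```bash
python3 -m inch '[[1,0,-0.003,0,0],[1,0,-0.006,0,0],[1,0,-0.009,0,0],[1,0,-0.01,0,0],[1,0,-0.01,0,0]]'; python3 -m inch '[[1,0,-0.003,0,0],[1,0,-0.006,0,0],[1,0,-0.009,0,0],[1,0,-0.01,0,0],[1,0,-0.01,0,0]]'
```

```text
time: 5.42
eef_pos: [0.5058, 0.0677, 0.0457]
tcp_rot: [-0.093, 0.996, -0.0, 0.0]
contact_force: [-0.1, -0.8, -0.3]
opening: -0.004
finger_force: 0.0
time: 5.83
eef_pos: [0.5076, 0.0579, 0.0457]
tcp_rot: [-0.093, 0.996, -0.0, 0.0]
contact_force: [-0.7, 0.7, -0.0]
opening: -0.004
finger_force: 0.0
```

```bash
python3 -m inch '[[1,0,-0.003,0,0],[1,0,-0.006,0,0],[1,0,-0.009,0,0],[1,0,-0.01,0,0],[1,0,-0.01,0,0]]'
```

```text
time: 6.25
eef_pos: [0.5095, 0.048, 0.0456]
tcp_rot: [-0.093, 0.996, -0.0, 0.0]
contact_force: [-0.7, -0.3, 0.4]
opening: -0.0
finger_force: 0.0
```

```bash
python3 - <<'E'
from h import *
np.set_printoptions(precision=4,suppress=True)
p=shot('wrist'); save(p,'w1.png')
c=cloud(p); 
for y in np.arange(.13,-.14,-.02):
    q=rw(0,y,.05); 
    for xo in (-.05,0,.05):
        q=rw(xo,y,.05); m=np.hypot(c[...,0]-q[0],c[...,1]-q[1])<.012; print(round(y,3),xo,m.sum(), np.percentile(c[m][:,2],[50,95]) if m.sum()>5 else '')
F=[]
for i in range(12): ctrl.read_camera('wrist'); F.append(ctrl.get_state()['contact_force'])
print(np.mean(F,0),ctrl.get_state()['wrist_torque'])
E
```

```text
0.13 -0.05 1504 [0.0498 0.0511]
0.13 0 1819 [0.0504 0.1671]
0.13 0.05 92 [0.0503 0.0513]
0.11 -0.05 1524 [0.05   0.0512]
0.11 0 5870 [0.1465 0.1631]
0.11 0.05 0 
0.09 -0.05 1518 [0.0497 0.0511]
0.09 0 1747 [0.051  0.1312]
0.09 0.05 0 
0.07 -0.05 1520 [0.0499 0.0512]
0.07 0 1711 [0.1113 0.1267]
0.07 0.05 116 [0.0503 0.0514]
0.05 -0.05 1516 [0.0498 0.0511]
0.05 0 2894 [0.1289 0.1448]
0.05 0.05 0 
0.03 -0.05 1543 [0.0498 0.0512]
0.03 0 5873 [0.1509 0.1642]
0.03 0.05 0 
0.01 -0.05 1485 [0.0498 0.0512]
0.01 0 1191 [0.0499 0.0512]
0.01 0.05 148 [0.0497 0.0511]
-0.01 -0.05 1537 [0.0497 0.0511]
-0.01 0 1216 [0.0498 0.0511]
-0.01 0.05 55 [0.0493 0.0504]
-0.03 -0.05 1477 [0.0498 0.0511]
-0.03 0 1197 [0.0499 0.0511]
-0.03 0.05 458 [0.05   0.0512]
-0.05 -0.05 1522 [0.0496 0.0511]
-0.05 0 1216 [0.0497 0.0511]
-0.05 0.05 899 [0.0498 0.0511]
-0.07 -0.05 1413 [0.0498 0.0511]
-0.07 0 1223 [0.0499 0.0512]
-0.07 0.05 1009 [0.0501 0.0512]
-0.09 -0.05 21 [0.0497 0.0499]
-0.09 0 649 [0.0497 0.0508]
-0.09 0.05 944 [0.0499 0.051 ]
-0.11 -0.05 0 
-0.11 0 0 
-0.11 0.05 190 [0.0493 0.0506]
-0.13 -0.05 0 
-0.13 0 0 
-0.13 0.05 0 
[ 0.073  -0.0491  0.1619] [-0.01   -0.0222  0.0832]
```

View pics/w1.png

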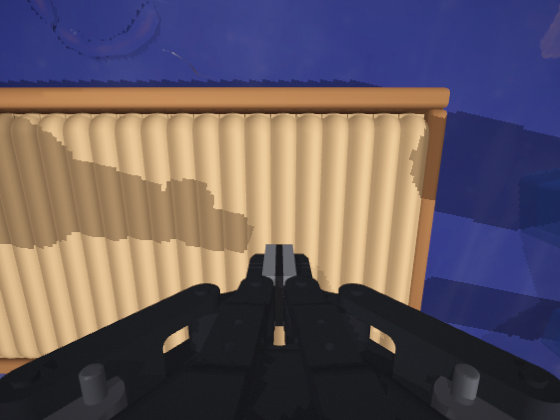

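```bash
cat > f.py <<'E'
from h import *
F=[]
for i in range(6): ctrl.read_camera('wrist'); F.append(ctrl.get_state()['contact_force'])
s=ctrl.get_state(); np.set_printoptions(precision=4,suppress=True)
print('F',np.mean(F,0),'riser',wr(s['eef_pos']),'t',s['time'])
E
python3 -m inch '[[1,0,0,0.001,0],[1,0,0,0.002,0],[1,0,0,0.002,0]]' >/dev/null; python3 f.py
```

```text
F [-0.3646  0.0352  0.0848] riser [-0.0034  0.0743  0.0437] t 7.45
```

```bash
python3 -m inch '[[1,0,0,0.001,0],[1,0,0,0.002,0],[1,0,0,0.002,0]]' >/dev/null; python3 f.py
```

```text
F [-0.4874 -0.0144 -0.26  ] riser [-0.0034  0.0742  0.0417] t 8.0
```

```bash
python3 - <<'E'
from h import *
np.set_printoptions(precision=4,suppress=True)
p=shot('wrist'); c=cloud(p); P=c[p['depth']>0]; q=np.array([P[:,0]-RC[0],P[:,1]-RC[1]]).T
cs,sn=np.cos(YAW),np.sin(YAW); x=cs*q[:,0]+sn*q[:,1]; y=-sn*q[:,0]+cs*q[:,1]
for y0 in np.arange(.133,-.02,-.007):
    m=(abs(y-y0)<.0035)&(x<-.03)&(x>-.06)&(P[:,2]<.07); print(round(y0,4),m.sum(),np.percentile(P[m][:,2],[10,50,95]) if m.sum() else '')
cv2.imwrite('pics/w2.png',np.hstack([cv2.resize(p['pixels'][180:320,200:360],None,fx=3,fy=3)])[:,:,::-1])
E
```

```text
0.133 713 [0.0494 0.0503 0.0513]
0.126 744 [0.0483 0.0493 0.0508]
0.119 716 [0.0495 0.0503 0.0515]
0.112 729 [0.0482 0.0493 0.0506]
0.105 723 [0.0494 0.0503 0.0513]
0.098 733 [0.0483 0.0492 0.0507]
0.091 721 [0.0494 0.0503 0.0513]
0.084 726 [0.0482 0.0493 0.0507]
0.077 725 [0.0494 0.0502 0.0513]
0.07 723 [0.0483 0.0493 0.0506]
0.063 733 [0.0494 0.0503 0.0513]
0.056 714 [0.0481 0.0493 0.0506]
0.049 738 [0.0494 0.0503 0.0513]
0.042 710 [0.0481 0.0492 0.0505]
0.035 741 [0.0493 0.0502 0.0513]
0.028 700 [0.0482 0.0492 0.0505]
0.021 754 [0.0493 0.0502 0.0514]
0.014 699 [0.0481 0.0492 0.0506]
0.007 756 [0.0493 0.0503 0.0513]
-0.0 685 [0.0481 0.0492 0.0506]
-0.007 765 [0.0494 0.0503 0.0514]
-0.014 682 [0.0482 0.0493 0.0505]
```

View pics/w2.png

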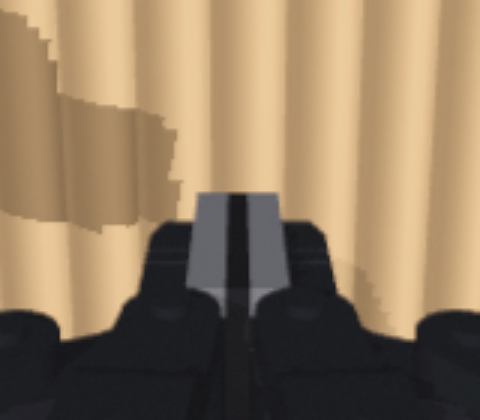

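```bash
python3 - <<'E'
from h import *
np.set_printoptions(precision=4,suppress=True)
s=ctrl.get_state(); print(s['eef_pos'],R.from_quat(s['tcp_rot']).as_matrix()[:,2],s['opening'],s['qpos'])
p=shot('wrist'); c=cloud(p); print(np.array(p['mount']))
for r in range(236,285,3): print(r,[c[r,k,2].round(4) for k in (262,270,279,288,295,310)])
E
```

```text
[0.5094 0.0483 0.0416] [-0. -0. -1.] 0.001221874528212982 [-0.1039  0.1286  2.088  -0.      0.925  -1.8619]
[[ 0.0001 -0.9659 -0.2589  0.0649]
 [ 1.     -0.      0.0004 -0.0002]
 [-0.0004 -0.2589  0.9659 -0.1708]
 [ 0.      0.      0.      1.    ]]
236 [np.float64(0.0496), np.float64(0.0473), np.float64(0.0507), np.float64(0.0494), np.float64(0.0475), np.float64(0.0504)]
239 [np.float64(0.0504), np.float64(0.048), np.float64(0.0506), np.float64(0.0505), np.float64(0.0485), np.float64(0.0513)]
242 [np.float64(0.051), np.float64(0.0487), np.float64(0.0502), np.float64(0.0511), np.float64(0.0481), np.float64(0.0501)]
245 [np.float64(0.0499), np.float64(0.077), np.float64(0.0761), np.float64(0.0754), np.float64(0.0502), np.float64(0.0504)]
248 [np.float64(0.0506), np.float64(0.0796), np.float64(0.08), np.float64(0.0797), np.float64(0.0493), np.float64(0.0508)]
251 [np.float64(0.0508), np.float64(0.0827), np.float64(0.0837), np.float64(0.083), np.float64(0.0497), np.float64(0.0516)]
254 [np.float64(0.0781), np.float64(0.0852), np.float64(0.0863), np.float64(0.0864), np.float64(0.0777), np
[... 563 characters left out ...]
p.float64(0.1017), np.float64(0.1016), np.float64(0.1014), np.float64(0.094)]
272 [np.float64(0.1046), np.float64(0.1034), np.float64(0.1037), np.float64(0.105), np.float64(0.1049), np.float64(0.0968)]
275 [np.float64(0.107), np.float64(0.1066), np.float64(0.1067), np.float64(0.1072), np.float64(0.1069), np.float64(0.0987)]
278 [np.float64(0.1132), np.float64(0.1103), np.float64(0.1074), np.float64(0.1119), np.float64(0.1151), np.float64(0.1115)]
281 [np.float64(0.1156), np.float64(0.1126), np.float64(0.1077), np.float64(0.1132), np.float64(0.1167), np.float64(0.1136)]
284 [np.float64(0.1146), np.float64(0.1157), np.float64(0.1072), np.float64(0.1157), np.float64(0.1158), np.float64(0.1166)]
```

```bash
python3 - <<'E'
from h import *
np.set_printoptions(precision=4,suppress=True)
p=shot('wrist'); c=cloud(p); s=p['state']; M=R.from_quat(s['tcp_rot']).as_matrix(); print(p['fx'],p['cx'],p['cy'],p['D'])
t=(c-s['eef_pos'])@M
for r in range(243,290,3): print(r,p['depth'][r,[268,279]],t[r,268],t[r,279],t[r,290])
b=shot('scene'); 
q=rw(0,.074,.07); T=np.linalg.inv(pose(b)); print(cv2.projectPoints(q[None],cv2.Rodrigues(T[:3,:3])[0],T[:3,3],K(b),np.array(b['D'],float))[0])
save(b,'s3.png',(190,120,350,240),5)
E
```

```text
303.531539237307 278.76275866916137 209.65562702732637 [-0.0035  0.      0.      0.      0.    ]
243 [0.1749 0.1724] [ 0.0011 -0.0063 -0.0068] [ 0.002   0.0001 -0.0092] [ 0.0014  0.0064 -0.0076]
246 [0.1456 0.1449] [ 0.0104 -0.0053 -0.0347] [ 0.0106  0.     -0.0353] [ 0.0107  0.0053 -0.0355]
249 [0.1424 0.1422] [ 0.0102 -0.0051 -0.038 ] [ 0.0103  0.     -0.0383] [ 0.0104  0.0052 -0.0385]
252 [0.1376 0.1374] [ 0.0108 -0.005  -0.0429] [ 0.0109  0.     -0.0431] [ 0.0105  0.005  -0.0421]
255 [0.1352 0.1344] [ 0.0104 -0.0049 -0.0454] [ 0.0107  0.     -0.0462] [ 0.0107  0.0049 -0.0462]
258 [0.1324 0.1306] [ 0.0103 -0.0048 -0.0484] [ 0.011   0.     -0.0501] [ 0.0112  0.0047 -0.0504]
261 [0.1279 0.129 ] [ 0.0109 -0.0046 -0.0529] [ 0.0105  0.     -0.0519] [ 0.0107  0.0047 -0.0524]
264 [0.1255 0.1265] [ 0.0108 -0.0045 -0.0554] [ 0.0103  0.     -0.0545] [ 0.0106  0.0046 -0.0551]
267 [0.1214 0.1218] [ 0.0113 -0.0044 -0.0595] [ 0.0112 -0.     -0.0592] [ 0.0109  0.0044 -0.0586]
270 [0.121  0.1201] [ 0.0104 -0.0044 -0.0602] [ 0.0108 -0.     -0.061 ] [ 0.0649 -0.0002 -0.1708]
273 [0.1175 0.1184] [ 0.0108 -0.0043 -0.0637] [ 0.0104 -0.     -0.0629] [ 0.0112  0.0042 -0.0644]
276 [0.1157 0.115 ] [ 0.0105 -0.0042 -0.0656] [ 0.0109 -0.     -0.0663] [ 0.0108  0.0042 -0.066 ]
279 [0.111  0.1167] [ 0.0117 -0.004  -0.0702] [ 0.009 -0.    -0.065] [ 0.0121  0.004  -0.0708]
282 [0.1089 0.1161] [ 0.0117 -0.004  -0.0723] [ 0.0082 -0.     -0.0658] [ 0.0121  0.0039 -0.0732]
285 [0.1071 0.1172] [ 0.0115 -0.0039 -0.0742] [ 0.0065 -0.     -0.0652] [ 0.0115  0.0039 -0.0742]
288 [0.1048 0.117 ] [ 0.0117 -0.0038 -0.0766] [ 0.0055 -0.     -0.0657] [ 0.0118  0.0038 -0.0769]
[[[263.3854 211.066 ]]]
```

View pics/s3.png

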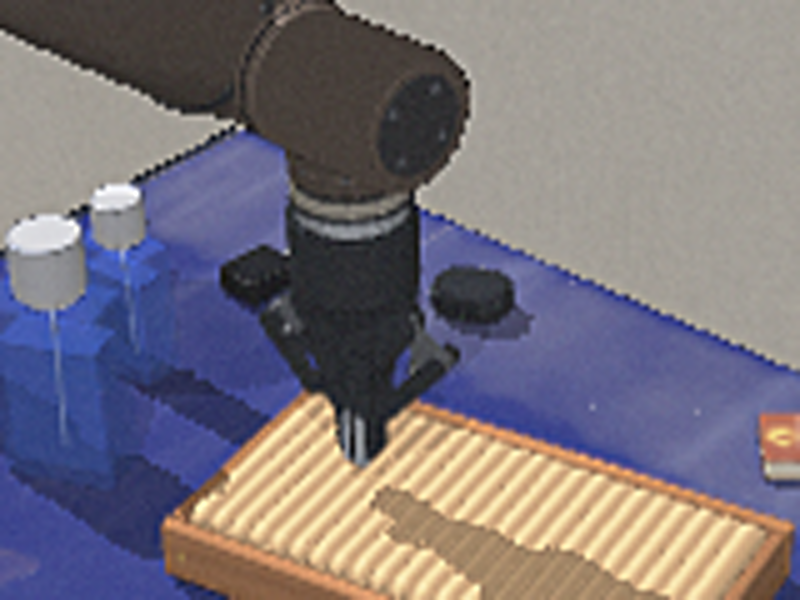

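The wrist depth puts the pad ends about 33 mm short of the reported TCP. In the scene picture the tip, at crop (360,465), hovers about 20 mm above the slats. That explains why nothing was felt, so from here I count the tip as eef z + 0.033. I go back to the left end and press there.

```bash
python3 -m inch '[[1,0,0.035,0,0],[1,0,0.064,0.005,0],[1,0,0.064,0.015,0],[1,0,0.064,0.02,0],[1,0,0.064,0.02,0]]'|grep -E 'force|eef'; python3 f.py; python3 -m inch '[[1,0,0,0.002,0],[1,0,0,0.004,0],[1,0,0,0.004,0],[1,0,0,0.004,0]]'|grep -E 'force|eef'; python3 f.py
```

```text
eef_pos: [0.4964, 0.1111, 0.0203]
contact_force: [-0.3, 0.3, 0.2]
finger_force: 0.3
F [-0.0086  0.2224  0.1312] riser [-0.003   0.1374  0.0221] t 8.9167
eef_pos: [0.4978, 0.111, 0.0178]
contact_force: [-0.3, -0.8, 0.8]
finger_force: 0.7
F [ 0.7173 -0.5975  1.6162] riser [-0.0032  0.1382  0.0178] t 9.55
```

```bash
python3 -m inch '[[1,0,0,0.002,0],[1,0,0,0.004,0],[1,0,0,0.004,0],[1,0,0,0.004,0]]'|grep -E 'force|eef'; python3 f.py
```

```text
eef_pos: [0.4977, 0.1112, 0.0137]
contact_force: [0.1, -1.7, 2.3]
finger_force: 1.4
F [0.7754 0.1583 2.9307] riser [-0.0032  0.1383  0.0138] t 10.1833
```

```bash
python3 -m inch '[[1,0,-0.003,-0.003,0],[1,0,-0.006,-0.003,0],[1,0,-0.009,-0.003,0],[1,0,-0.012,-0.003,0],[1,0,-0.012,-0.003,0]]'|grep -E 'force|eef';python3 -m inch '[[1,0,-0.003,0,0],[1,0,-0.006,0,0],[1,0,-0.009,0,0],[1,0,-0.01,0,0],[1,0,-0.01,0,0]]'|grep -E 'force|eef'
```

```text
eef_pos: [0.4994, 0.0988, 0.0164]
contact_force: [0.3, -0.9, 2.4]
finger_force: 1.0
eef_pos: [0.5016, 0.0892, 0.0166]
contact_force: [-0.0, 0.2, 1.7]
finger_force: 1.0
```

```bash
python3 -m inch '[[1,0,-0.003,0,0],[1,0,-0.006,0,0],[1,0,-0.009,0,0],[1,0,-0.01,0,0],[1,0,-0.01,0,0]]'|grep -E 'force|eef'
```

```text
eef_pos: [0.5036, 0.0794, 0.0167]
contact_force: [-0.8, 1.2, 1.7]
finger_force: 1.2
```

```bash
python3 -m inch '[[1,0,-0.003,0,0],[1,0,-0.006,0,0],[1,0,-0.009,0,0],[1,0,-0.01,0,0],[1,0,-0.01,0,0]]'|grep -E 'force|eef'
```

```text
eef_pos: [0.5054, 0.0693, 0.0167]
contact_force: [-0.1, -0.1, 1.7]
finger_force: 0.9
```

Contact is steady at 1–2 N over the hollow. I keep sliding.

```bash
python3 -m inch '[[1,0,-0.003,0,0],[1,0,-0.006,0,0],[1,0,-0.009,0,0],[1,0,-0.01,0,0],[1,0,-0.01,0,0]]'|grep -E 'force|eef'
```

```text
eef_pos: [0.5072, 0.0597, 0.0166]
contact_force: [-0.4, 0.4, 1.8]
finger_force: 0.9
```

```bash
python3 -m inch '[[1,0,-0.003,0,0],[1,0,-0.006,0,0],[1,0,-0.009,0,0],[1,0,-0.01,0,0],[1,0,-0.01,0,0]]'|grep -E 'force|eef'
```

```text
eef_pos: [0.5091, 0.0499, 0.0167]
contact_force: [-0.6, 1.0, 2.0]
finger_force: 1.2
```

```bash
python3 -m inch '[[1,0,-0.003,0,0],[1,0,-0.006,0,0],[1,0,-0.007,0,0],[1,0,-0.007,0,0]]'|grep -E 'force|eef'
```

```text
eef_pos: [0.5105, 0.0429, 0.0167]
contact_force: [-1.2, 0.1, 1.7]
finger_force: 0.9
```

```bash
python3 -m inch '[[1,0,-0.003,0,0],[1,0,-0.006,0,0],[1,0,-0.007,0,0],[1,0,-0.007,0,0]]'|grep -E 'force|eef'
```

```text
eef_pos: [0.5117, 0.0362, 0.0167]
contact_force: [-0.4, 0.6, 1.6]
finger_force: 1.2
```

```bash
python3 -m inch '[[1,0,-0.003,0,0],[1,0,-0.006,0,0],[1,0,-0.007,0,0],[1,0,-0.007,0,0]]'|grep -E 'force|eef'
```

```text
eef_pos: [0.5131, 0.0292, 0.0167]
contact_force: [-0.7, -0.7, 2.0]
finger_force: 0.9
```

```bash
python3 -m inch '[[1,0,-0.003,0,0],[1,0,-0.006,0,0],[1,0,-0.007,0,0],[1,0,-0.007,0,0]]'|grep -E 'force|eef'
```

```text
eef_pos: [0.5142, 0.0225, 0.0166]
contact_force: [-0.4, 0.6, 1.3]
finger_force: 1.2
```

```bash
python3 -m inch '[[1,0,-0.003,0,0],[1,0,-0.006,0,0],[1,0,-0.007,0,0],[1,0,-0.007,0,0]]'|grep -E 'force|eef'
```

```text
eef_pos: [0.5157, 0.0154, 0.0167]
contact_force: [-0.3, 0.2, 1.9]
finger_force: 0.9
```

```bash
python3 -m inch '[[1,0,-0.003,0,0],[1,0,-0.006,0,0],[1,0,-0.007,0,0],[1,0,-0.007,0,0]]'|grep -E 'force|eef'
```

```text
eef_pos: [0.5169, 0.0087, 0.0166]
contact_force: [0.1, -0.0, 1.3]
finger_force: 1.2
```

```bash
python3 -m inch '[[1,0,-0.003,-0.001,0],[1,0,-0.006,-0.001,0],[1,0,-0.007,-0.001,0],[1,0,-0.007,-0.001,0]]'|grep -E 'force|eef'
```

```text
eef_pos: [0.5183, 0.0016, 0.0177]
contact_force: [-0.6, 0.2, 1.1]
finger_force: 0.8
```

```bash
python3 -m inch '[[1,0,-0.003,0,0],[1,0,-0.006,0,0],[1,0,-0.007,0,0],[1,0,-0.007,0,0]]'|grep -E 'force|eef'
```

```text
eef_pos: [0.5195, -0.0051, 0.0176]
contact_force: [-0.8, 0.7, 1.6]
finger_force: 0.9
```

```bash
python3 -m inch '[[1,0,-0.003,0,0],[1,0,-0.006,0,0],[1,0,-0.007,0,0],[1,0,-0.007,0,0]]'|grep -E 'force|eef'
```

```text
eef_pos: [0.5209, -0.0121, 0.0177]
contact_force: [-0.4, 0.2, 1.2]
finger_force: 0.7
```

```bash
python3 -m inch '[[1,0,-0.003,0,0],[1,0,-0.006,0,0],[1,0,-0.007,0,0],[1,0,-0.007,0,0]]'|grep -E 'force|eef'
```

```text
eef_pos: [0.5221, -0.0188, 0.0176]
contact_force: [0.6, 0.1, 1.9]
finger_force: 0.9
```

```bash
python3 -m inch '[[1,0,-0.003,0,0],[1,0,-0.006,0,0],[1,0,-0.007,0,0],[1,0,-0.007,0,0]]'|grep -E 'force|eef'
```

```text
eef_pos: [0.5235, -0.0259, 0.0177]
contact_force: [0.4, -1.3, 2.4]
finger_force: 0.7
```

```bash
python3 -m inch '[[1,0,-0.003,0,0],[1,0,-0.006,0,0],[1,0,-0.007,0,0],[1,0,-0.007,0,0]]'|grep -E 'force|eef'
```

```text
eef_pos: [0.5247, -0.0326, 0.0176]
contact_force: [-0.3, -0.0, 1.5]
finger_force: 0.9
```

```bash
python3 -m inch '[[1,0,-0.003,0,0],[1,0,-0.006,0,0],[1,0,-0.007,0,0],[1,0,-0.007,0,0]]'|grep -E 'force|eef'
```

```text
eef_pos: [0.5261, -0.0396, 0.0177]
contact_force: [-0.3, -0.8, 0.7]
finger_force: 0.7
```

```bash
python3 -m inch '[[1,0,-0.003,0,0],[1,0,-0.006,0,0],[1,0,-0.007,0,0],[1,0,-0.007,0,0]]'|grep -E 'force|eef'
```

```text
eef_pos: [0.5273, -0.0463, 0.0177]
contact_force: [0.5, -0.1, 1.2]
finger_force: 0.9
```

```bash
python3 -m inch '[[1,0,-0.003,0,0],[1,0,-0.006,0,0],[1,0,-0.007,0,0],[1,0,-0.007,0,0]]'|grep -E 'force|eef|time'
```

```text
time: 17.68
eef_pos: [0.5287, -0.0534, 0.0177]
contact_force: [-0.7, -1.0, 1.9]
finger_force: 0.7
```

```bash
python3 -m inch '[[1,0,-0.003,0,0],[1,0,-0.006,0,0],[1,0,-0.007,0,0],[1,0,-0.007,0,0]]'|grep -E 'force|eef'
```

```text
eef_pos: [0.5299, -0.0601, 0.0176]
contact_force: [0.9, -0.1, 1.2]
finger_force: 0.9
```

```bash
python3 -m inch '[[1,0,-0.003,0,0],[1,0,-0.006,0,0],[1,0,-0.007,0,0],[1,0,-0.007,0,0]]'|grep -E 'force|eef'
```

```text
eef_pos: [0.5313, -0.0672, 0.0177]
contact_force: [0.5, 0.0, 2.2]
finger_force: 0.7
```

```bash
python3 -m inch '[[1,0,-0.003,0,0],[1,0,-0.006,0,0],[1,0,-0.007,0,0],[1,0,-0.007,0,0]]'|grep -E 'force|eef|time'
```

```text
time: 18.68
eef_pos: [0.5321, -0.0723, 0.0176]
contact_force: [-1.3, 4.9, 3.8]
finger_force: 4.0
```

```bash
python3 -c "
from h import *
shift(rw(0,-.132,.04))"; python3 -m inch '[[1,0,0.002,-0.02,0],[1,0,-0.03,-0.025,0],[1,0,-0.06,-0.025,0],[1,0,-0.084,-0.025,0],[1,0,-0.084,-0.025,0]]'|grep -E 'force|eef';python3 -m inch '[[1,0,0,0.015,0],[1,0,0,0.02,0],[1,0,0,0.023,0],[1,0,0,0.025,0],[1,0,0,0.025,0]]'|grep -E 'force|eef';  python3 -c "
from h import *
shift(rw(0,-.132,.0177),10.7)"
```

```text
mm [ -3.5 -83.4 -22.7] turn None eef [ 0.53213357 -0.0722868   0.01762523] riser [-0.00342963 -0.0484932   0.01762523] F [-1.34215416  4.88047978  3.79570607] t 18.6833 q6 -2.084304551314712
eef_pos: [0.5494, -0.1605, 0.0434]
contact_force: [-0.4, 0.1, 1.2]
finger_force: 0.0
eef_pos: [0.5475, -0.1554, 0.0172]
contact_force: [-0.5, 0.6, 1.5]
finger_force: 0.9
mm [-3.7  1.1 -0.5] turn 0.06868065723978134 eef [ 0.54753093 -0.15544707  0.01724563] riser [-0.00374008 -0.13306632  0.01724563] F [-0.46330312  0.58474164  1.51735881] t 19.5167 q6 -2.213271454839333
```

```bash
python3 -m inch '[[1,0,0.003,-0.0004,0],[1,0,0.006,-0.0004,0],[1,0,0.009,-0.0004,0],[1,0,0.011,-0.0004,0],[1,0,0.011,-0.0004,0]]'|grep -E 'force|eef'
```

```text
eef_pos: [0.5462, -0.1444, 0.0183]
contact_force: [0.4, 0.6, 1.7]
finger_force: 0.7
```

```bash
python3 -m inch '[[1,0,0.003,0,0],[1,0,0.006,0,0],[1,0,0.007,0,0],[1,0,0.007,0,0]]'|grep -E 'force|eef'
```

```text
eef_pos: [0.5447, -0.138, 0.0181]
contact_force: [0.0, -0.7, 2.1]
finger_force: 0.7
```

```bash
python3 -m inch '[[1,0,0.003,0,0],[1,0,0.006,0,0],[1,0,0.007,0,0],[1,0,0.007,0,0]]'|grep -E 'force|eef'
```

```text
eef_pos: [0.5432, -0.1309, 0.0179]
contact_force: [0.1, -0.0, 1.2]
finger_force: 0.7
```

```bash
python3 -m inch '[[1,0,0.003,0,0],[1,0,0.006,0,0],[1,0,0.007,0,0],[1,0,0.007,0,0]]'|grep -E 'force|eef'
```

```text
eef_pos: [0.544, -0.1273, 0.0199]
contact_force: [-0.3, -6.5, 3.5]
finger_force: 3.7
```

```bash
python3 -m inch '[[1,0,0.003,0,0],[1,0,0.005,0,0],[1,0,0.005,0,0]]'|grep -E 'force|eef'
```

```text
eef_pos: [0.5441, -0.1225, 0.0209]
contact_force: [0.1, -6.4, 7.4]
finger_force: 4.1
```

```bash
python3 -c "
from h import *
shift(rw(0,-.132,.0177),10.7)"
```

```text
mm [ -0.9 -31.9   3.4] turn 0.07999718741874062 eef [ 0.54410775 -0.12247507  0.02088941] riser [-0.00098194 -0.10003204  0.02088941] F [ 0.14160693 -6.42110085  7.40183312] t 21.1833 q6 -2.1584002106081677
```

Both stops are found: -0.0485 from the left and -0.105 from the right, so the batten's middle is at riser y ≈ -0.0767. That matches the slat centred at -77 mm. I lift off and go to the bottle.

```bash
python3 -m inch '[[1,0,-0.001,-0.035,0],[1,0,-0.001,-0.075,0],[0.5,0,-0.001,-0.115,0],[0,0,0.03,-0.15,0],[0,0,0.07,-0.15,0]]'|grep -E 'force|eef'; python3 -c "
from h import *
shift([.5535,.307,.17],1.2)"
```

```text
eef_pos: [0.5329, -0.0553, 0.1758]
contact_force: [1.1, 1.0, 0.3]
finger_force: 0.0
mm [-86.  352.6   4.5] turn 9.262293538319796 eef [ 0.53293431 -0.05528468  0.17577352] riser [ 0.00051391 -0.03193536  0.17577352] F [1.05657802 0.954714   0.34677723] t 21.6 q6 -2.0459937102732475
```

```bash
python3 -m inch '[[0,-0.009,0.039,0,2],[0,-0.018,0.078,0,4],[0,-0.027,0.117,0,6],[0,-0.036,0.156,0,8],[0,-0.045,0.194,0,9.3]]'|grep -E 'force|eef'; python3 -c "
from h import *
shift([.5535,.307,.17],1.2)"
```

```text
eef_pos: [0.5356, 0.1485, 0.1675]
contact_force: [1.3, -0.2, 0.4]
finger_force: 0.0
mm [-21.6 158.   -2.5] turn 0.13790852846749146 eef [0.53558917 0.14850624 0.16745257] riser [0.04095978 0.16781928 0.16745257] F [ 1.34861885 -0.16858486  0.42369939] t 22.0167 q6 -1.506642823647068
```

```bash
python3 -m inch '[[0,-0.006,0.039,0,0],[0,-0.012,0.078,0,0],[0,-0.018,0.117,0,0],[0,-0.0215,0.154,0,0],[0,-0.0215,0.158,0,0]]'|grep -E 'force|eef';python3 -m inch '[[0,0,0,0,0]]' >/dev/null; python3 - <<'E'
from h import *
np.set_printoptions(precision=4,suppress=True)
shift([.5535,.307,.07],1.2)
p=shot('wrist'); save(p,'w4.png'); c=cloud(p); s=p['state']; M=R.from_quat(s['tcp_rot']).as_matrix()
m=(abs(c[...,2]-.135)<.008)&(np.hypot(c[...,0]-.5535,c[...,1]-.307)<.03); P=c[m]
print('cap',m.sum(),P.mean(0),cv2.minEnclosingCircle(P[:,:2].astype(np.float32)))
m=(abs(c[...,2]-.097)<.012)&(np.hypot(c[...,0]-.5535,c[...,1]-.307)<.045); P=c[m]; print('body',m.sum(),cv2.minAreaRect(P[:,:2].astype(np.float32)))
E
```

```text
eef_pos: [0.553, 0.3102, 0.1671]
contact_force: [-0.2, -0.5, -0.4]
finger_force: 0.0
mm [-0.6  0.1 96.9] turn 0.4370936578365132 eef [0.553  0.3069 0.1669] riser [0.0875 0.3202 0.1669] F [ 0.0238 -0.9112  0.084 ] t 22.5167 q6 -1.2531838333661638
cap 1941 [0.5548 0.3082 0.1338] ((0.555968165397644, 0.3081779479980469), 0.018015192821621895)
body 1519 ((0.555730402469635, 0.308247447013855), (0.03463595733046532, 0.05993710830807686), 1.8742318153381348)
```

View pics/w4.png

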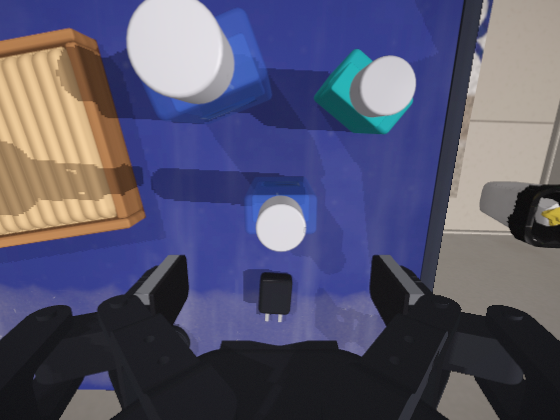

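The cap is at pixel (281,223), centred between the open fingers. Measured close up it is at (0.556, 0.308), with the neighbours clear. I descend and grip.

```bash
python3 -m inch '[[0,-0.003,0.001,0.035,0],[0,-0.003,0.001,0.07,0],[0,-0.003,0.001,0.09,0],[0,-0.003,0.001,0.097,0],[0,-0.003,0.001,0.097,0]]'|grep -E 'force|eef'; python3 -m inch '[[0.4,0,0,0,0],[0.7,0,0,0,0],[1,0,0,0,0],[1,0,0,0,0],[1,0,0,0,0]]' 40; python3 -m inch '[[1,0,0,0,0],[1,0,0,0,0],[1,0,0,0,0]]' 40|tail -3;  python3 - <<'E'
from h import *
np.set_printoptions(precision=4,suppress=True)
shift([.5535,.307,.07],1.2)
p=shot('scene'); save(p,'s5.png',(150,120,290,225),5)
E
```

```text
eef_pos: [0.5553, 0.3037, 0.068]
contact_force: [0.1, 0.9, -1.2]
finger_force: 0.0
time: 23.4
eef_pos: [0.5584, 0.3066, 0.073]
tcp_rot: [-0.012, 1.0, 0.001, 0.002]
contact_force: [0.3, 1.7, 4.0]
opening: 0.407
finger_force: 39.8
contact_force: [0.0, 2.4, 6.3]
opening: 0.407
finger_force: 40.1
mm [5.  0.4 3. ] turn 0.24370833304936923 eef [0.5585 0.3067 0.073 ] riser [0.0928 0.319  0.073 ] F [0.0218 2.4238 6.3083] t 23.65 q6 -1.253154211942112
```

View pics/s5.png

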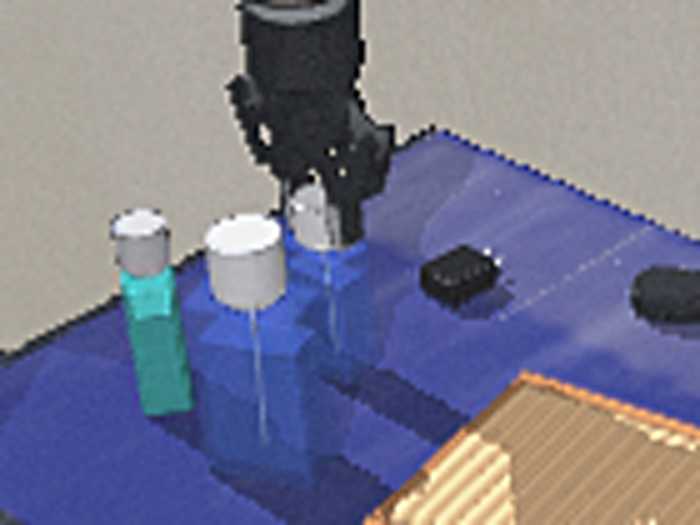

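The grip holds on the cap (opening 34.6 mm, 40 N); the bottle is upright in the crop at about (320,230). I lift it and carry it over.

```bash
python3 -m inch '[[1,0,0,-0.01,0],[1,0,0,-0.03,0],[1,0,0,-0.06,0],[1,0,0,-0.09,0],[1,0,0,-0.105,0]]'; python3 -c "
from h import *
shift(rw(0,-.0767,.175),10.7)"
```

```text
time: 24.12
eef_pos: [0.5576, 0.3058, 0.1786]
tcp_rot: [-0.013, 1.0, 0.0, 0.001]
contact_force: [1.2, 1.2, -2.2]
opening: 0.404
finger_force: 40.8
mm [  27.1 -404.7    3.5] turn -9.257042511193447 eef [0.55761526 0.30584231 0.1786119 ] riser [0.09181495 0.31833021 0.1786119 ] F [ 1.16163403  1.20512214 -2.19254584] t 24.1167 q6 -1.2532071817189523
```

```bash
python3 -m inch '[[1,0.001,-0.01,0,0],[1,0.002,-0.03,0,-1],[1,0.004,-0.055,0,-3],[1,0.005,-0.08,0,-4.5],[1,0.007,-0.105,0,-6]]'|grep -E 'force|eef'; python3 -m inch '[[1,0.001,-0.025,0,-1],[1,0.002,-0.05,0,-2],[1,0.004,-0.075,0,-3],[1,0.005,-0.1,0,-3.2],[1,0.006,-0.12,0,-3.2]]'|grep -E 'force|eef'; python3 -c "
from h import *
shift(rw(0,-.0767,.175),10.7)"
```

```text
eef_pos: [0.5503, 0.1985, 0.1724]
contact_force: [0.3, 0.1, -3.9]
finger_force: 40.7
eef_pos: [0.5599, 0.0784, 0.1725]
contact_force: [0.2, -0.4, -3.7]
finger_force: 40.7
mm [  51.5 -171.2   -2.2] turn -0.10496589898018271 eef [0.55987206 0.07838041 0.17252145] riser [0.05180044 0.09440422 0.17252145] F [ 0.20937007 -0.43418536 -3.66808242] t 24.95 q6 -1.794851102953175
```

```bash
python3 -m inch '[[1,0.008,-0.025,0,0],[1,0.016,-0.05,0,0],[1,0.024,-0.075,0,0],[1,0.032,-0.1,0,0],[1,0.038,-0.12,0,0]]'|grep -E 'force|eef'; python3 -m inch '[[1,0.006,-0.02,0,0],[1,0.011,-0.038,0,0],[1,0.0135,-0.051,0,0],[1,0.0135,-0.051,0,0],[1,0.0135,-0.051,0,0]]'|grep -E 'force|eef'; python3 - <<'E'
from h import *
np.set_printoptions(precision=4,suppress=True)
shift(rw(0,-.0767,.14),10.7)
for n in ('top','scene'):
    p=shot(n); 
    for d in ctrl.tip_of('blue_bottle',p)[:4]: w=world(p,d['at'],.102); print(n,d['score'],d['at'],wr(w))
    c=cloud(p); q=rw(0,-.0767,.15); h=p['pixels'].astype(int)
    m=(np.hypot(c[...,0]-q[0],c[...,1]-q[1])<.06)&(c[...,2]>.075)&(c[...,2]<.21)&(h[...,2]-h[...,0]>40); P=c[m]; print(m.sum(),P.min(0) if m.sum() else 0,cv2.minAreaRect(P[:,:2].astype(np.float32)) if m.sum() else 0)
save(p,'s6.png',(220,100,380,220),5)
E
```

```text
eef_pos: [0.5442, -0.046, 0.1726]
contact_force: [0.4, -0.3, -3.9]
finger_force: 40.8
eef_pos: [0.542, -0.0968, 0.1741]
contact_force: [0.5, 0.3, -3.1]
finger_force: 40.8
mm [ 1.6 -2.3 34.1] turn -0.16786924638722667 eef [ 0.542  -0.0968  0.1741] riser [ 0.0017 -0.0744  0.1741] F [ 0.4508  0.2796 -3.0541] t 25.7833 q6 -2.116125345601158
top 0.91 [157.2, 249.1] [-0.0067  0.376   0.102 ]
top 0.63 [195.1, 251.8] [-0.0379  0.2768  0.102 ]
top 0.47 [221.4, 150.0] [0.2269 0.146  0.102 ]
0 0 0
scene 0.96 [184.2, 196.6] [-0.0904  0.3008  0.102 ]
scene 0.92 [205.1, 210.6] [-0.1165  0.2011  0.102 ]
scene 0.76 [308.9, 216.8] [ 0.0041 -0.0774  0.102 ]
584 [ 0.5151 -0.1269  0.116 ] ((0.5316129922866821, -0.09795387834310532), (0.03665591776371002, 0.06515713781118393), 26.9093017578125)
```

View pics/s6.png

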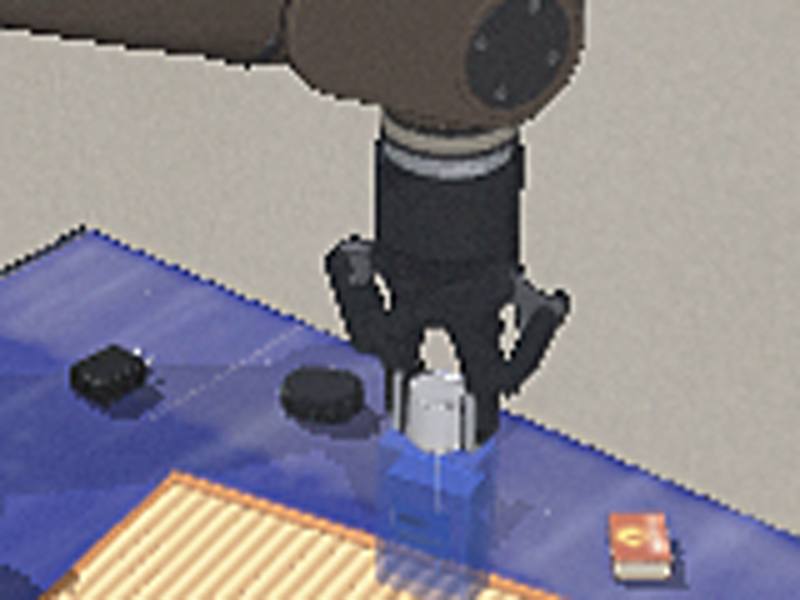

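The bottle hangs upright and its origin reads (0.004, -0.077) in the riser frame. I lower it gently.

```bash
python3 -m inch '[[1,0.001,-0.002,0.015,0],[1,0.001,-0.002,0.03,0],[1,0.001,-0.002,0.04,0],[1,0.001,-0.002,0.044,0],[1,0.001,-0.002,0.044,0]]'|grep -E 'force|eef'; python3 -m inch '[[1,0,0,0.001,0],[1,0,0,0.002,0],[1,0,0,0.002,0]]'|grep -E 'force|eef'; python3 f.py
```

```text
eef_pos: [0.5417, -0.0979, 0.1303]
contact_force: [0.2, 0.5, -4.1]
finger_force: 40.9
eef_pos: [0.5432, -0.0989, 0.1307]
contact_force: [0.3, 0.0, -3.3]
finger_force: 40.9
F [ 0.284   0.0764 -3.9873] riser [ 0.0021 -0.0766  0.1302] t 26.95
```

```bash
python3 -m inch '[[1,0,0,0.0005,0],[1,0,0,0.001,0],[1,0,0,0.0015,0],[1,0,0,0.002,0],[1,0,0,0.002,0]]'|grep -E 'force|eef'; python3 f.py
```

```text
eef_pos: [0.5425, -0.0988, 0.1276]
contact_force: [0.5, 0.2, -3.8]
finger_force: 40.9
F [-0.2789  0.2311 -3.8848] riser [ 0.002  -0.0765  0.1279] t 27.6667
```

```bash
python3 -m inch '[[1,0,0,0.0005,0],[1,0,0,0.001,0],[1,0,0,0.0015,0],[1,0,0,0.002,0],[1,0,0,0.002,0]]'|grep -E 'force|eef'; python3 f.py
```

```text
eef_pos: [0.5425, -0.0988, 0.1257]
contact_force: [-0.7, 0.2, -3.2]
finger_force: 40.9
F [-0.2243 -0.5193 -3.9849] riser [ 0.002  -0.0765  0.1259] t 28.3833
```

```bash
python3 -m inch '[[1,0,0,0.0005,0],[1,0,0,0.001,0],[1,0,0,0.0015,0],[1,0,0,0.0015,0]]'|grep -E 'force|eef'; python3 f.py
```

```text
eef_pos: [0.5425, -0.0988, 0.1242]
contact_force: [-0.3, -0.4, -5.0]
finger_force: 40.9
F [ 0.1082 -0.2072 -4.2999] riser [ 0.002  -0.0765  0.1244] t 29.0167
```

```bash
python3 -m inch '[[1,0,0,0.0005,0],[1,0,0,0.001,0],[1,0,0,0.001,0]]'|grep -E 'force|eef'; python3 f.py
```

```text
eef_pos: [0.5425, -0.0988, 0.1232]
contact_force: [-0.9, 0.6, -4.2]
finger_force: 40.9
F [-0.122  -0.2843 -3.6971] riser [ 0.002  -0.0765  0.1234] t 29.5667
```

```bash
python3 -m inch '[[1,0,0,0.0005,0],[1,0,0,0.001,0],[1,0,0,0.001,0]]'|grep -E 'force|eef'; python3 f.py
```

```text
eef_pos: [0.5429, -0.0988, 0.1228]
contact_force: [0.2, 0.5, -2.5]
finger_force: 41.1
F [-0.6399  0.3727 -0.8994] riser [ 0.0022 -0.0766  0.1228] t 30.1167
```

```bash
python3 -m inch '[[1,0,0,0.0005,0],[1,0,0,0.001,0],[1,0,0,0.001,0]]'|grep -E 'force|eef'; python3 f.py
```

```text
eef_pos: [0.543, -0.0989, 0.1221]
contact_force: [-1.1, 0.9, 3.3]
finger_force: 41.4
F [-1.1781  1.2935  3.1714] riser [ 0.0023 -0.0766  0.1218] t 30.6667
```

Contact is stiff, about 4 N/mm, so the bottle is over the batten. I ease up and release.

```bash
python3 -m inch '[[1,0,0,-0.0008,0],[1,0,0,-0.0008,0],[1,0,0,-0.0008,0],[1,0,0,-0.0008,0]]' 20|grep -E 'force'; python3 -m inch '[[0.5,0,0,0,0],[0.4,0,0,0,0],[0.3,0,0,0,0],[0.2,0,0,0,0],[0,0,0,0,0]]'|grep -E 'force|opening';  python3 -m inch '[[0,0,0,0,0],[0,0,0,0,0],[0,0,0,-0.005,0],[0,0,0,-0.015,0],[0,0,0,-0.03,0]]'|grep -E 'force|opening';  python3 -m inch '[[0,0,0,-0.04,0],[0,0,0,-0.08,0],[0,0,0,-0.1,0],[0,0,0,-0.1,0]]'|grep -E 'force|opening|time'; python3 - <<'E'
from h import *
np.set_printoptions(precision=4,suppress=True)
print(wr(ctrl.get_state()['eef_pos']))
p=shot('wrist'); c=cloud(p); q=rw(0,-.0767,0)
z=c[...,2]; near=np.hypot(c[...,0]-q[0],c[...,1]-q[1])<.05
m=near&(abs(z-.183)<.012); P=c[m]; x,y=np.array(cv2.minEnclosingCircle(P[:,:2].astype(np.float32))[0]); print('cap',wr([x,y,0]),np.percentile(P[:,2],[5,50,95]),cv2.minEnclosingCircle(P[:,:2].astype(np.float32))[1])
A=np.c_[P[:,:2]-P[:,:2].mean(0),np.ones(len(P))]; print('cap slope',np.linalg.lstsq(A,P[:,2],rcond=None)[0])
m=near&(abs(z-.149)<.006); P=c[m]; print('shoulder',m.sum(),P[:,2].mean(),cv2.minAreaRect(P[:,:2].astype(np.float32)))
for n in ('scene',):
    p=shot(n); save(p,'s7.png',(220,100,380,260),4)
    for d in ctrl.tip_of('blue_bottle',p)[:4]: print(d['score'],d['at'],wr(world(p,d['at'],.05)))
E
```

```text
contact_force: [-0.8, 1.5, 2.5]
finger_force: 41.5
contact_force: [-0.1, -0.4, 0.7]
opening: 0.918
finger_force: 0.0
contact_force: [-0.7, 0.1, 0.3]
opening: 0.998
finger_force: 0.0
time: 32.17
contact_force: [0.6, -0.3, 0.5]
opening: 1.002
finger_force: 0.0
[ 0.005  -0.0783  0.261 ]
cap [-0.0005 -0.075   0.    ] [0.1812 0.1839 0.185 ] 0.01787072978913784
cap slope [0.0656 0.0148 0.1835]
shoulder 1010 0.14872974841510467 ((0.5395811200141907, -0.09787527471780777), (0.03451322764158249, 0.05983294919133186), 10.178163528442383)
0.86 [308.2, 228.7] [ 0.0127 -0.072   0.05  ]
0.84 [202.2, 210.2] [-0.0663  0.2577  0.05  ]
0.65 [182.0, 197.5] [-0.0433  0.3577  0.05  ]
```

View pics/s7.png

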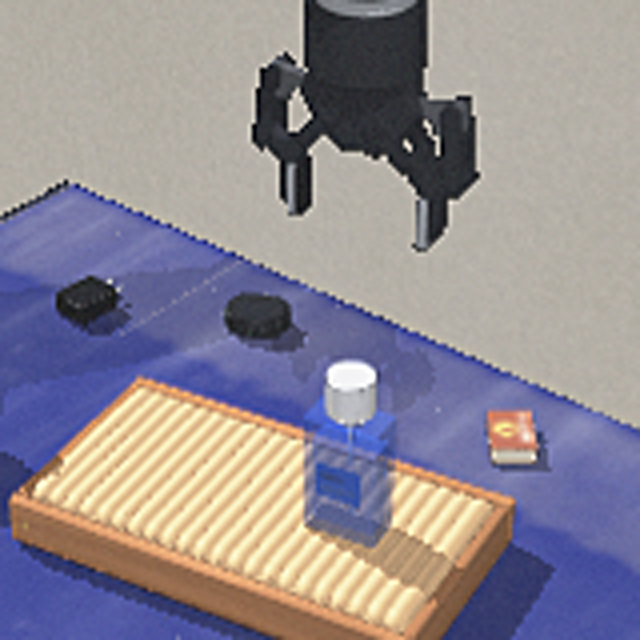

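```bash
python3 - <<'E'
from h import *
np.set_printoptions(precision=4,suppress=True)
q=rw(0,-.0767,0)
for i in range(2):
    p=shot('wrist'); c=cloud(p); z=c[...,2]; d=np.hypot(c[...,0]-q[0],c[...,1]-q[1])
    for n,m in (('cap',(d<.013)&(z>.178)),('shoulder',(d<.045)&(abs(z-.149)<.004))):
        P=c[m]; A=np.c_[P[:,:2]-q[:2],np.ones(len(P))]; print(n,len(P),np.linalg.lstsq(A,P[:,2],rcond=None)[0],P[:,2].mean())
    for _ in range(4): ctrl.read_camera('wrist')
E
```

```text
cap 7070 [-12.5135  -2.3178   0.2456] 0.3472915059556581
shoulder 1021 [0.0238 0.0052 0.149 ] 0.14892581568941224
cap 6991 [-12.4553  -2.2795   0.243 ] 0.3455626534323471
shoulder 1029 [0.0216 0.0069 0.149 ] 0.14892727965969352
```

```bash
python3 - <<'E'
from h import *
np.set_printoptions(precision=4,suppress=True)
q=rw(-.0005,-.075,0); p=shot('wrist'); c=cloud(p); z=c[...,2]; d=np.hypot(c[...,0]-q[0],c[...,1]-q[1])
m=(d<.013)&(abs(z-.184)<.005); P=c[m]; A=np.c_[P[:,:2]-q[:2],np.ones(len(P))]; print(np.linalg.lstsq(A,P[:,2],rcond=None)[0])
r=wr(np.array([0,0,0])); m=(z>.047)&(z<.055)&(np.hypot(c[...,0]-RC[0],c[...,1]-RC[1])<.07); P=c[m]; A=np.c_[P[:,:2]-P[:,:2].mean(0),np.ones(len(P))]; print('slats',m.sum(),np.linalg.lstsq(A,P[:,2],rcond=None)[0])
E
```

```text
[0.0047 0.0012 0.1839]
slats 8719 [0.0013 0.0009 0.0498]
```

The cap is level (slope about 0.005) and its top is at 0.184, so the bottle has not sunk. I hand it in.

```bash
python3 -c "
from plant import ctrl
print(ctrl.sign_off())"
```

```text
the job is handed in; nothing more can be done
None
```

I stood the blue bottle upright on the slats over the batten (riser y ≈ -75 mm, batten middle felt at about -77 mm), released it, and handed the job in; the last check showed it level and not sunk, but the judge's verdict was not shown.

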